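# Close the instrument boxes with their own covers

### The job

Two of the instrument boxes on the table are still open and their covers lie loose beside them: close each box with the cover of its own colour, laying it between the rails and sliding it fully home under the display housing until its front edge is flush with the box. Push gently so that the boxes stay where they stand, and leave everything else on the table as it is.

Things in the scene. Friction and masses are not known exactly. Their poses are not given: they have to be found in the camera images.
- box_blue: Open blue instrument box, loose, about 0.9 kg, 140 mm long (x), 90 wide (y). Origin: centre of the underside, z up. Full-width display housing 62 high (red digits on top) at its rear end +x. The cover lies on a deck (side ledges, front wall) 36 above the table, between two side rails 78 apart inside, 6 high above the deck, tops rounded. Front end (-x, at x=-70) open at deck level.
- box_grey: Open light grey instrument box, loose, about 0.9 kg, 120 mm long (x), 74 wide (y). Origin: centre of the underside, z up. Full-width display housing 56 high (red digits on top) at its rear end +x. The cover lies on a deck (side ledges, front wall) 30 above the table, between two side rails 62 apart inside, 6 high above the deck, tops rounded. Front end (-x, at x=-60) open at deck level.
- cover_blue: Loose cover of the blue box, same colour, 0.12 kg: plate 114 mm long (x), 72 wide (y), 5 thick, with a finned aluminium heat sink in the middle of its top: rigid block 44 along x, 30 along y, from 5 to 29 above the underside, to grip or push. Origin: centre of the underside. Starts flat on the table, heat sink up, long side roughly along world x. Both ends alike: either may lead.
- cover_grey: Loose cover of the light grey box, same colour, 0.12 kg: plate 94 mm long (x), 56 wide (y), 5 thick, with a finned aluminium heat sink in the middle of its top: rigid block 44 along x, 30 along y, from 5 to 29 above the underside, to grip or push. Origin: centre of the underside. Starts flat on the table, heat sink up, long side roughly along world x. Both ends alike: either may lead.
- blue_lip (a point): Middle of the lower edge of the blue box's display housing where it overhangs the deck, at x=+28 mm in the box frame, 9 above the deck. The cover's rear edge slides 16 further under it to a stop wall, so it cannot be lowered straight into place: lay it with its rear edge short of this (it rests level, its front sticking out), then slide it to +x.
- grey_lip (a point): Middle of the lower edge of the grey box's display housing where it overhangs the deck, at x=+18 mm in the box frame, 9 above the deck. The cover's rear edge slides 16 further under it to a stop wall, so it cannot be lowered straight into place: lay it with its rear edge short of this (it rests level, its front sticking out), then slide it to +x.
- blue_home (a point): Point on the blue box where the blue cover's origin lies when fully home: x=-13, y=0, z=36 mm in the box frame, axes as the box's. The cover's rear edge then meets the stop and its front edge is flush with the box's front face. It slides freely (about 1 N); the box itself starts to slide at 4 to 8 N.
- grey_home (a point): Point on the grey box where the grey cover's origin lies when fully home: x=-13, y=0, z=30 mm in the box frame, axes as the box's. The cover's rear edge then meets the stop and its front edge is flush with the box's front face. It slides freely (about 1 N); the box itself starts to slide at 4 to 8 N.
- box_black: Bystander: a finished black box, same make and size as the grey one (120 x 74, 56 high at the display; 59 to the top of its heat sink), already closed with its black cover. Origin: centre of the underside. (lengths in mm)
- screwdriver: Bystander: blue screwdriver about 190 long lying on the table between the two open boxes, 26 high. Origin: the underside, mid-length; handle to its -x. (lengths in mm)
- tape: Bystander: roll of green electrical tape, 68 across, 19 high, lying flat between the open boxes, on the robot side of the screwdriver. Origin: centre of the underside. (lengths in mm)
- can: Bystander: green and yellow drinks can, 66 across, 122 high. Origin: centre of the underside. (lengths in mm)
- tub: Bystander: closed round food tub with red sauce, 118 across, 74 high. Origin: centre of the underside. (lengths in mm)
- tumbler: Bystander: glass tumbler, 72 across, 85 high. Origin: centre of the underside. (lengths in mm)
- spool: Bystander: orange spool of solder, 52 across, 40 high, standing. Origin: centre of the underside. (lengths in mm)
Mind the look-alikes: they are no part of the job. What is shaped like the cover_blue but pink is not meant.

How it is judged:
At the end, for the whole second after the job is handed in: The blue cover is on the blue box and the grey cover on the grey box, each lying flat on the deck (within 3 mm in height), between the rails (within 6 mm sideways and 0.12 rad), slid fully home (within 3 mm of the stop, front edge flush), heat sink up, boxes upright, all at rest (x of cover_blue in the frame of blue_home between -0.003 and 0.003 m and y of cover_blue in the frame of blue_home between -0.006 and 0.006 m and z of cover_blue in the frame of blue_home between -0.003 and 0.003 m and angle between the x axis of cover_blue and the x axis of box_blue, either way round below 0.12 rad and angle between the z axis of cover_blue and the z axis of box_blue, either way round below 0.06 rad and angle between each of box_blue, box_grey's own z axis and vertical below 0.06 rad and angle between each of cover_blue, cover_grey's own z axis and vertical below 0.1 rad and linear speed of each of cover_blue, box_blue, cover_grey, box_grey below 0.02 m/s and x of cover_grey in the frame of grey_home between -0.003 and 0.003 m and y of cover_grey in the frame of grey_home between -0.006 and 0.006 m and z of cover_grey in the frame of grey_home between -0.003 and 0.003 m and angle between the x axis of cover_grey and the x axis of box_grey, either way round below 0.12 rad and angle between the z axis of cover_grey and the z axis of box_grey, either way round below 0.06 rad); the robot touches nothing.
It fails at once if one of the two open boxes is shoved more than 30 mm from where it stood (distance of any of box_blue, box_grey from where it was at the start of the episode above 0.03 m).
It fails at once if a bystander (black box, screwdriver, tape, can, tub, tumbler or spool) is moved more than 30 mm (distance of any of box_black, screwdriver, tape, can, tub, tumbler, spool from where it was at the start of the episode above 0.03 m).
It fails at once if the tumbler, the can or the tub is tipped (angle between any of tumbler, can, tub's own z axis and vertical above 0.4 rad).
It also fails if it takes over 70 s, if anything falls off the work surface, if the arm or the gripper's body presses on something with over 40 N, if the wrist force passes 120 N, or if a joint passes its speed limit or range.

### The arm

A 6-joint arm with a two-finger parallel gripper is mounted at the origin on the work surface. World frame = base frame: x ahead of the robot, y to its left, z up, the work surface at z = 0. Lengths are in m, angles in rad, forces in N, time in s.
With the tool pointing down it reaches from about 0.325 to 0.85 m from the base axis. Payload 15.5 kg.
Tool frame: the origin (TCP) lies at the very end of the fingers, on their centre line; the grasp point (between the pads) lies r.grasp_offset behind it (r.grasp_offset is the distance from the TCP to the grasp point, in m); z points along the fingers, y is the line along which they close (so a half turn about z gives the same grasp; the last joint's range is limited). The gripper opens to 91 mm and grips with 3 to 60 N. Pads are 32 mm wide; open, the fingers measure 118 mm over their backs; the gripper's body (76 mm by 178 mm) begins 60 mm behind the grasp point.
Start: joints at [1.012, 0.494, 1.345, -0, 1.302, -0.096], TCP at [0.28, 0.559, 0.214] pointing down, gripper open.
Joint ranges: [-2.91, 2.91], [-0.82, 2.16], [0.22, 2.67], [-1.22, 4.37], [0.12, 2.79], [-3.08, 3.08]. Speed limits (rad/s): [1.89, 1.89, 2.57, 3.01, 3.01, 3.01].

### API

Orientations are given as a rotation vector (axis times angle).
In Python, from workcell import observe, camera, sign_off, r gives the robot as it stands.
- The arm moves only by the tool carry_out, never from a script. Its argument "rows" is a list of rows, each a list of 4 numbers: the shift along the world's x, y, z in units of 100 mm (1.0 is 100 mm), then the turn about the world's z in units of 180 degrees (1.0 is 180 degrees). A call has 1 to 10 rows; each row is the pose to reach, as a shift and turn from the pose commanded when the call began, turning the shorter way round; what a row does not reach only later rows make up. A row lasts 1/12 s, in which the tool goes at most 41.7 mm and 7.16 degrees, less where a joint would pass 70% of its speed; a pose out of reach is approached as far as the arm can. A call with a number of a shift or a turn outside -1 to 1 is refused whole. A call with a gripper value outside its range is refused whole. "claw" is the opening, from 0 (shut) to 1 (fully open), set as the call begins (left out, the last holds). The fingers move at their own pace and stop on an object; the grip force is fixed at half the most. Time passes only in rows, so rows that repeat a pose let the fingers close. It gives the time, the measured TCP pose, the force, the opening and the grip force at its end, in the units of the state.
- observe(): the state, without advancing time (a new reading comes with each control period).
- camera(name): name is "side" or "top" or "wrist"; returns a dict with "color" (480x640x3 uint8, blue, green, red), "intrinsics" (3x3 intrinsics, pixels), "D" ([k1, k2, p1, p2, k3] as OpenCV has them; the pictures are not rectified), "world_from_camera" (4x4, takes a point from camera to world coordinates). Camera axes: x right, y down, z forward; pixel columns grow to the right and rows downward; lengths in m; the calibration is good to about 2 mm. A picture is of the moment at which its call begins. There is no depth.
- sign_off(): hands the job in; it is judged then, once.
The state is a dict: "t": time; "joints": joint angles; "qd": joint speeds; "joint_efforts": joint torques, N m; "ee_pos": TCP position; "ee_rot": TCP orientation; "contact_force": force on the tool from outside, world axes, zero at the start; "torque": the same for the moment, N m; "finger_gap": finger opening in m; "grip_force": force on a finger pad.
Only numpy, scipy, OpenCV 4.12 (cv2) and the standard library are available. Lean on these libraries where they do the work, as an engineer would, in place of code of your own. Each camera call takes 0.05 s, during which the arm holds its last target. There are 200 camera calls.

## Working session

There is one attempt and no reset: what is moved stays moved. The work goes in short steps, Python scripts to look and compute and a tool call to move; the robot and the scene stay as the last step left them, time stands still between calls to the robot, and variables do not carry over. Pictures are saved under pics/ and viewed, at most 10 in all, crops included, and the job is handed in when it is done.

Besides the shell and the picture viewer there is one more tool, called after ">>>" by a JSON object that holds its "fn" and its "kwargs", one argument or row to a line. carry_out: Moves the arm, as the interface text tells. Its arguments: {"type":"object","properties":{"rows":{"type":"array"},"claw":{"type":"number"}},"required":["rows"]}

```bash
mkdir -p pics; ls; python3 - <<'E'
from workcell import observe, camera, r
import cv2, numpy as np
np.set_printoptions(precision=4,suppress=True)
s=observe(); print(s['t'],s['ee_pos'],s['ee_rot'],s['finger_gap'],r.grasp_offset)
for n in ("top","side"):
    c=camera(n); cv2.imwrite(f"pics/{n}0.png",c["color"]); print(n,c["intrinsics"],c["D"],c["world_from_camera"])
E
```

```text
pics
0.0 [0.2794 0.5587 0.2133] [-0.7219 -3.0571  0.0018] 0.09120898926824172 0.0188
top [[569.8815   0.     323.2205]
 [  0.     569.8815 239.3432]
 [  0.       0.       1.    ]] [-0.1186  0.      0.      0.      0.    ] [[ 0.0106 -0.9802  0.1977  0.3288]
 [-0.9999 -0.0115 -0.0035  0.013 ]
 [ 0.0057 -0.1976 -0.9803  1.2615]
 [ 0.      0.      0.      1.    ]]
side [[449.8982   0.     323.2804]
 [  0.     449.8982 241.9481]
 [  0.       0.       1.    ]] [-0.1053  0.      0.      0.      0.    ] [[ 0.8964 -0.2716  0.3503  0.2881]
 [-0.443  -0.52    0.7303 -0.6323]
 [-0.0162 -0.8098 -0.5865  0.5877]
 [ 0.      0.      0.      1.    ]]
```

View pics/top0.png

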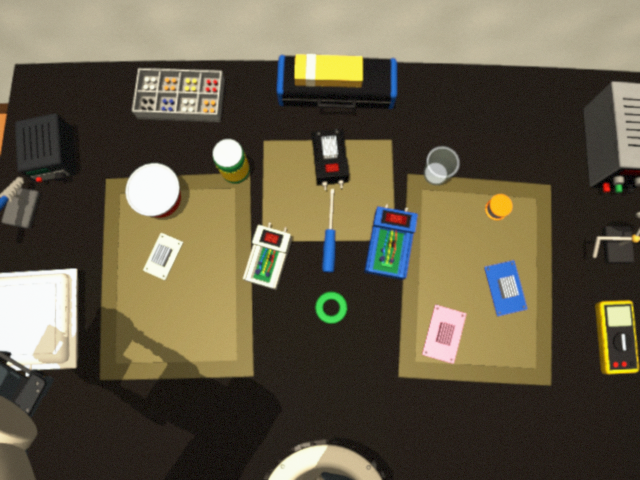

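View pics/side0.png

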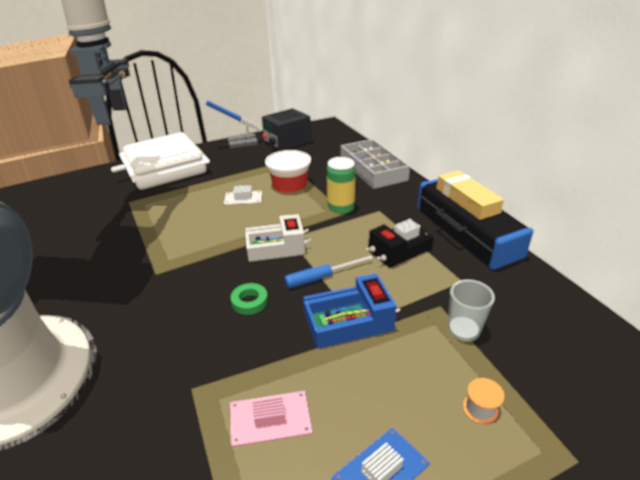

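Top view: the blue cover candidates are the plain blue plate at (506,288) and the pink look-alike at (445,333). The white-grey candidates are the grey cover at (163,256) and the white tray at (38,320). The open boxes are blue (391,242) and grey (268,256), and the black one at (331,158) is closed. I choose the plates at (506,288) and (163,256) and check them in close crops.

```bash
python3 - <<'E'
import cv2
im=cv2.imread("pics/top0.png")
def crop(n,x0,y0,x1,y1,k):
    c=cv2.resize(im[y0:y1,x0:x1],None,fx=k,fy=k,interpolation=cv2.INTER_CUBIC)
    for u in range((x0+9)//10*10,x1,10): cv2.line(c,((u-x0)*k,0),((u-x0)*k,6 if u%50 else 14),(255,255,255),1); 
    for v in range((y0+9)//10*10,y1,10): cv2.line(c,(0,(v-y0)*k),(6 if v%50 else 14,(v-y0)*k),(255,255,255),1)
    cv2.imwrite(n,c)
crop("pics/cg.png",140,215,300,295,5)
crop("pics/cb.png",362,200,532,320,4)
E
```

```text
(no output)
```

View pics/cg.png

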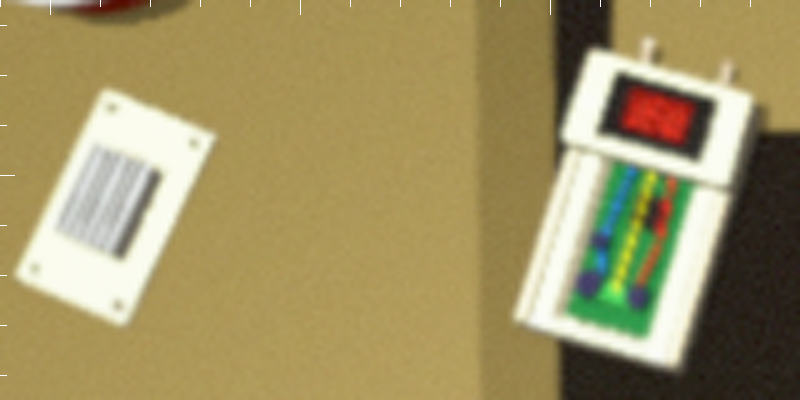

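View pics/cb.png

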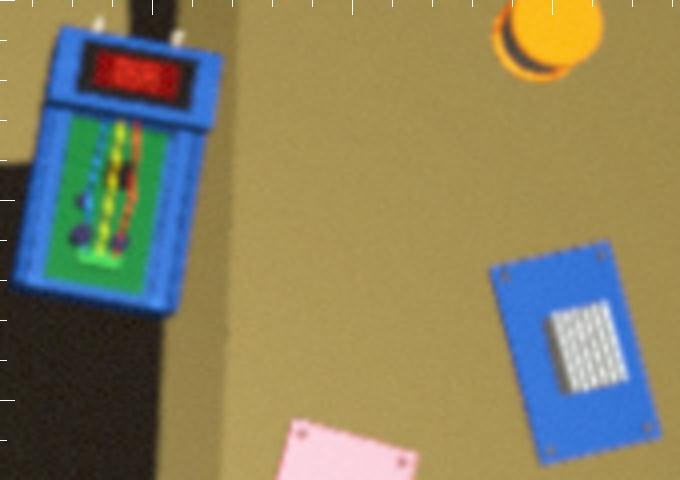

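The crops confirm the choice. The grey plate at (163,256) and the blue plate at (506,288) both carry heat sinks, and the box corners are clear. Now I fit poses to these corners.

```bash
cat > h.py <<'E'
import numpy as np, cv2
from scipy.optimize import least_squares
def proj(c,P):
    T=np.linalg.inv(c["world_from_camera"])
    return cv2.projectPoints(np.asarray(P,float),cv2.Rodrigues(T[:3,:3])[0],T[:3,3],c["intrinsics"],np.asarray(c["D"],float))[0][:,0]
def world(p,L):  # p=x,y,yaw(,z)
    a=p[2]; L=np.asarray(L,float)
    return np.c_[p[0]+np.cos(a)*L[:,0]-np.sin(a)*L[:,1],p[1]+np.sin(a)*L[:,0]+np.cos(a)*L[:,1],L[:,2]]
def fit(c,L,uv,p0):
    s=least_squares(lambda p:(proj(c,world(p,L))-uv).ravel(),p0,loss="soft_l1")
    return s.x,np.abs(s.fun).reshape(-1,2)
def cov(l,w,z=0.005): l/=2;w/=2; return [[l,w,z],[l,-w,z],[-l,-w,z],[-l,w,z]]
def yawdir(rv): R=cv2.Rodrigues(np.asarray(rv,float))[0]; return np.arctan2(R[1,1],R[0,1])
E
python3 - <<'E'
from h import *
from workcell import camera, observe
np.set_printoptions(precision=4,suppress=True)
c=camera("top")
def full(q,x0,y0,k): return (np.array(q,float)+.5)/k-.5+[x0,y0]
g=lambda q:full(q,140,215,5); b=lambda q:full(q,362,200,4)
# corner order: rear(+x)-left(+y), rear-right, front-right, front-left
def box(L,W,H,lip,deck): l=L/2;w=W/2; return [[l,w,H],[l,-w,H],[lip,-w,H],[lip,w,H],[-l,-w,deck],[-l,w,deck]]
print("gcov",fit(c,cov(.094,.056),g([(105,88),(216,135),(125,326),(15,277)]),[.3,.37,-.4]))
print("bcov",fit(c,cov(.114,.072),b([(490,268),(608,241),(661,436),(543,466)]),[.3,-.37,.2]))
for z in(.030,.036): print("gbox",z,fit(c,box(.12,.074,.056,.018,z),g([(592,48),(755,95),(724,187),(563,138),(683,372),(515,320)]),[.3,.1,-.2]))
for z in(.036,.042): print("bbox",z,fit(c,box(.14,.09,.062,.028,z),b([(62,27),(222,54),(212,131),(46,102),(175,315),(14,284)]),[.3,-.1,-.2]))
print("tool y",np.degrees(yawdir(observe()['ee_rot'])))
E
```

```text
gcov (array([ 0.5401,  0.3701, -0.3891]), array([[0.0916, 0.0805],
       [0.2174, 0.116 ],
       [0.0711, 0.1162],
       [0.0519, 0.0743]]))
bcov (array([ 0.4764, -0.402 ,  0.2283]), array([[0.2912, 0.0082],
       [0.1292, 0.1233],
       [0.4548, 0.1627],
       [0.2629, 0.0383]]))
gbox 0.03 (array([ 0.5357,  0.1311, -0.2693]), array([[0.0451, 0.1894],
       [0.0325, 0.0301],
       [0.56  , 0.0019],
       [0.0352, 0.4251],
       [0.8695, 0.8954],
       [0.2895, 0.0676]]))
gbox 0.036 (array([ 0.5354,  0.1308, -0.2639]), array([[0.0891, 0.3329],
       [0.0232, 0.0036],
       [0.6688, 0.0032],
       [0.0188, 0.5984],
       [0.7911, 1.1568],
       [0.1582, 0.065 ]]))
bbox 0.036 (array([ 0.5687, -0.1391, -0.1725]), array([[0.4873, 0.0457],
       [0.1766, 0.6241],
       [0.1926, 0.081 ],
       [0.3554, 0.3066],
       [0.3097, 0.2074],
       [0.1819, 0.098 ]]))
bbox 0.042 (array([ 0.5684, -0.1388, -0.175 ]), array([[0.5117, 0.0565],
       [0.1385, 0.8254],
       [0.2793, 0.1145],
       [0.2827, 0.2118],
       [0.5198, 0.3924],
       [0.1514, 0.2246]]))
tool y 63.426851893190644
```

>>> {"fn": "carry_out", "kwargs": {
  "rows": [
    [0.2,-0.15,0,0],
    [0.45,-0.33,0,0.01],
    [0.7,-0.5,0,0.02],
    [0.87,-0.63,0,0.024]
  ],
  "claw": 1
}}

```text
t: 0.48
ee_pos: [0.3682, 0.4947, 0.2137]
ee_rot: [0.604, 3.083, -0.001]
contact_force: [0.8, -0.5, -0.0]
finger_gap: 0.0911
grip_force: 0.0
```

>>> {"fn": "carry_out", "kwargs": {
  "rows": [
    [0.25,-0.18,0,0],
    [0.5,-0.36,0,0],
    [0.7,-0.5,0,0],
    [0.87,-0.63,0,0]
  ]
}}

```text
t: 0.82
ee_pos: [0.455, 0.4317, 0.2137]
ee_rot: [-0.607, -3.082, 0.001]
contact_force: [-0.3, 0.6, 0.4]
finger_gap: 0.0915
grip_force: 0.0
```

>>> {"fn": "carry_out", "kwargs": {
  "rows": [
    [0.25,-0.18,0,0],
    [0.5,-0.36,-0.1,0],
    [0.7,-0.5,-0.3,0],
    [0.87,-0.63,-0.5,0],
    [0.87,-0.63,-0.5,0]
  ]
}}

```text
t: 1.23
ee_pos: [0.5419, 0.3665, 0.1598]
ee_rot: [-0.61, -3.079, 0.006]
contact_force: [-1.0, -1.0, -0.9]
finger_gap: 0.0909
grip_force: 0.0
```

```bash
python3 - <<'E'
from h import *
from workcell import camera, observe
np.set_printoptions(precision=4,suppress=True)
c=camera("wrist"); s=observe(); print(s['t'],s['ee_pos'],np.degrees(yawdir(s['ee_rot'])),s['contact_force'])
im=c["color"].copy()
for L in (cov(.094,.056),cov(.044,.030,.029)):
    q=proj(c,world([.5401,.3701,-.3891],L)); print(q); cv2.polylines(im,[q.round().astype(int)],True,(0,0,255),1)
cv2.imwrite("pics/w1.png",im)
E
```

```text
1.2833 [0.5408 0.368  0.1615] 67.6077511259445 [-0.4188  0.1788  0.3726]
[[356.5635 273.3674]
 [294.8597 273.3366]
 [292.5823 168.3653]
 [359.1455 168.3625]]
[[343.9654 255.258 ]
 [307.7537 255.2434]
 [307.1231 202.679 ]
 [344.7605 202.6841]]
```

View pics/w1.png

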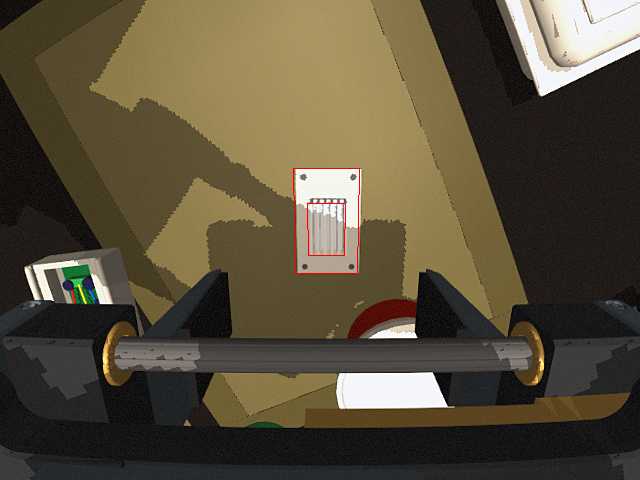

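The projected outline sits on the grey cover to about 1 px, at (293–359, 168–273), so the fit holds. Descending to grip.

>>> {"fn": "carry_out", "kwargs": {
  "rows": [
    [0,0,-0.2,0],
    [0,0,-0.5,0],
    [0,0,-0.8,0],
    [0,0,-1.0,0]
  ]
}}

```text
t: 1.62
ee_pos: [0.5393, 0.3703, 0.0622]
ee_rot: [-0.605, -3.082, 0.001]
contact_force: [-0.8, 0.1, -0.1]
finger_gap: 0.0912
grip_force: 0.0
```

>>> {"fn": "carry_out", "kwargs": {
  "rows": [
    [0,0,-0.2,0],
    [0,0,-0.35,0],
    [0,0,-0.47,0],
    [0,0,-0.54,0],
    [0,0,-0.54,0],
    [0,0,-0.54,0]
  ]
}}

```text
t: 2.12
ee_pos: [0.5407, 0.3703, 0.0104]
ee_rot: [0.606, 3.082, 0.0]
contact_force: [0.0, 0.3, 0.6]
finger_gap: 0.091
grip_force: 0.0
```

>>> {"fn": "carry_out", "kwargs": {
  "rows": [
    [0,0,0,0],
    [0,0,0,0],
    [0,0,0,0],
    [0,0,0,0],
    [0,0,0,0],
    [0,0,0,0],
    [0,0,0,0],
    [0,0,0,0]
  ],
  "claw": 0
}}

```text
t: 2.78
ee_pos: [0.5406, 0.37, 0.0099]
ee_rot: [0.606, 3.083, -0.0]
contact_force: [-0.5, -0.1, 0.3]
finger_gap: 0.0408
grip_force: 0.0
```

>>> {"fn": "carry_out", "kwargs": {
  "rows": [
    [0,0,0,0],
    [0,0,0,0],
    [0,0,0,0],
    [0,0,0,0],
    [0,0,0,0]
  ]
}}

```text
t: 3.2
ee_pos: [0.5406, 0.37, 0.0099]
ee_rot: [0.606, 3.083, 0.0]
contact_force: [0.8, -0.4, -0.9]
finger_gap: 0.0297
grip_force: 30.0
```

>>> {"fn": "carry_out", "kwargs": {
  "rows": [
    [0,0,0.1,0],
    [0,0,0.3,0],
    [0,0,0.6,0],
    [0,-0.1,0.85,0],
    [-0.05,-0.3,1.0,0.01],
    [-0.1,-0.5,1.0,0.02],
    [-0.2,-0.75,1.0,0.03],
    [-0.25,-0.95,1.0,0.039]
  ]
}}

```text
t: 3.87
ee_pos: [0.5146, 0.2737, 0.1109]
ee_rot: [0.413, 3.114, -0.0]
contact_force: [-0.0, 0.8, -1.1]
finger_gap: 0.0297
grip_force: 30.0
```

>>> {"fn": "carry_out", "kwargs": {
  "rows": [
    [-0.05,-0.25,0,0],
    [-0.1,-0.5,0,0],
    [-0.15,-0.75,0,0],
    [-0.15,-0.95,0,0],
    [-0.15,-1.0,0,0],
    [-0.15,-1.0,0,0]
  ]
}}

```text
t: 4.37
ee_pos: [0.5007, 0.1739, 0.1106]
ee_rot: [0.419, 3.113, 0.0]
contact_force: [-0.4, -0.3, -1.6]
finger_gap: 0.0298
grip_force: 30.0
```

```bash
python3 - <<'E'
from h import *
from workcell import camera, observe
np.set_printoptions(precision=4,suppress=True)
c=camera("wrist"); s=observe(); print(s['t'],s['ee_pos'],np.degrees(yawdir(s['ee_rot'])),s['contact_force'],s['finger_gap'],s['grip_force'])
im=c["color"].copy(); cv2.imwrite("pics/w2raw.png",im)
def box(L,W,H,lip,deck): l=L/2;w=W/2; return [[l,w,H],[l,-w,H],[lip,-w,H],[lip,w,H],[-l,w,deck],[-l,-w,deck],[lip,-w,deck],[lip,w,deck]]
q=proj(c,world([.5355,.1310,-.267],box(.12,.074,.056,.018,.033))); print(q)
for p in(q[:4],q[4:]): cv2.polylines(im,[p.round().astype(int)],True,(0,0,255),1)
cv2.imwrite("pics/w2.png",im)
E
```

```text
4.4167 [0.5009 0.1748 0.1105] 74.69305698930029 [-0.1158  0.6974 -1.0502] 0.029513037358664066 29.999739825725555
[[328.6713 402.6789]
 [225.0245 401.8112]
 [219.7844 350.8555]
 [329.0344 351.5095]
 [329.1277 230.7284]
 [219.2035 230.7527]
 [227.6544 333.8418]
 [328.5262 334.3147]]
```

View pics/w2.png

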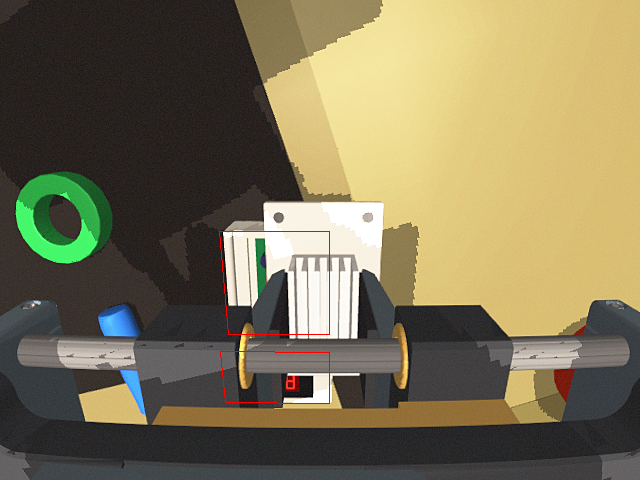

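```bash
python3 - <<'E'
import cv2
im=cv2.imread("pics/w2raw.png")[205:325,205:285]
cv2.imwrite("pics/w2c.png",cv2.resize(im,None,fx=5,fy=5,interpolation=cv2.INTER_CUBIC))
E
```

```text
(no output)
```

View pics/w2c.png

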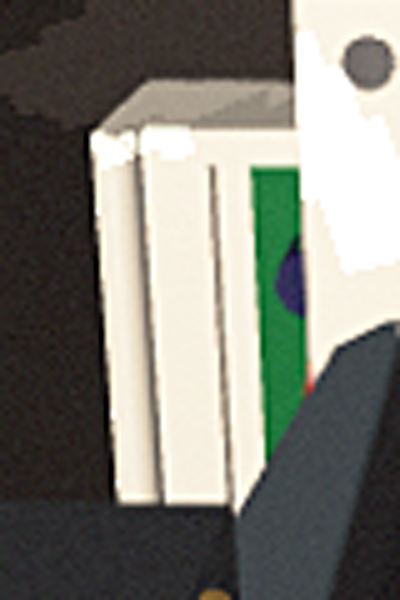

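The crop shows the grey box's rail–deck corner at (232.6,231), the junction line down to (237,304.6), and the rail's outer edge from (223,231). The fit predicted a point about 4 px left of that, so I refine it against the wrist view, relative to the held cover.

```bash
python3 - <<'E'
from h import *
from workcell import camera, observe
np.set_printoptions(precision=4,suppress=True)
c=camera("wrist"); s=observe(); t=s['ee_pos']; a=yawdir(s['ee_rot'])-np.pi/2; print(t,np.degrees(a))
z=t[2]-.0099+.005
print("plate pred",proj(c,world([t[0],t[1],a],cov(.094,.056,z)))[2:], "seen (264,202) (383,202)")
print("cam",c["world_from_camera"][:3,3])
def wres(p):
    q=proj(c,world(p,[[-.06,-.031,.030],[-.06+.048,-.031,.030],[-.06,-.037,.033],[-.012,-.037,.033]]))
    lx=lambda m,n,v:m[0]+(n[0]-m[0])*(v-m[1])/(n[1]-m[1])
    return np.array([q[0,0]-232.6,q[0,1]-231,lx(q[0],q[1],304.6)-237.0])
    
print("res at top fit",wres([.5355,.131,-.267]))
w=least_squares(wres,[.5355,.131,-.267]).x; print("wrist fit",w)
tc=camera("top")
g=(np.array([(592,48),(755,95),(724,187),(563,138),(683,372),(515,320)],float)+.5)/5-.5+[140,215]
l,W=.06,.037
B=[[l,W,.056],[l,-W,.056],[.018,-W,.056],[.018,W,.056],[-l,-W,.033],[-l,W,.033]]
print("top res at wrist fit",proj(tc,world(w,B))-g)
# colour of box edges in the top view for a check
E
```

```text
[0.501  0.1755 0.1103] -15.256296594118254
plate pred [[262.8537 202.8764]
 [383.1124 202.9261]] seen (264,202) (383,202)
cam [0.4249 0.1959 0.2815]
res at top fit [-5.0308 -1.2494 -3.9975]
wrist fit [ 0.5374  0.1335 -0.2759]
top res at wrist fit [[-0.8963 -0.6444]
 [-0.9654 -0.5968]
 [-0.502  -0.6692]
 [-1.0135 -0.4558]
 [-2.2572 -1.7947]
 [-1.0891 -1.0651]]
```

>>> {"fn": "carry_out", "kwargs": {
  "rows": [
    [0,-0.1,0,-0.002],
    [0.02,-0.25,0,-0.002],
    [0.02,-0.32,-0.1,-0.002],
    [0.02,-0.32,-0.3,-0.002],
    [0.02,-0.32,-0.5,-0.002],
    [0.02,-0.32,-0.6,-0.002],
    [0.02,-0.32,-0.63,-0.002],
    [0.02,-0.32,-0.65,-0.002],
    [0.02,-0.32,-0.67,-0.002],
    [0.02,-0.32,-0.67,-0.002]
  ]
}}

```text
t: 5.35
ee_pos: [0.503, 0.1432, 0.0433]
ee_rot: [0.426, 3.112, 0.0]
contact_force: [-1.0, -0.5, -2.0]
finger_gap: 0.0301
grip_force: 30.0
```

>>> {"fn": "carry_out", "kwargs": {
  "rows": [
    [0,0,-0.01,0],
    [0,0,-0.02,0],
    [0,0,-0.03,0],
    [0,0,-0.03,0],
    [0,0,-0.03,0]
  ]
}}

```text
t: 5.77
ee_pos: [0.5026, 0.143, 0.04]
ee_rot: [0.426, 3.113, 0.0]
contact_force: [0.5, 0.5, -1.1]
finger_gap: 0.03
grip_force: 30.0
```

>>> {"fn": "carry_out", "kwargs": {
  "rows": [
    [0,0,-0.005,0],
    [0.02,-0.005,-0.005,0],
    [0.05,-0.014,-0.005,0],
    [0.08,-0.022,-0.005,0],
    [0.11,-0.03,-0.005,0],
    [0.14,-0.038,-0.005,0],
    [0.16,-0.044,-0.005,0],
    [0.18,-0.05,-0.005,0],
    [0.19,-0.053,-0.005,0],
    [0.19,-0.053,-0.005,0]
  ]
}}

```text
t: 6.6
ee_pos: [0.5211, 0.1378, 0.0399]
ee_rot: [-0.426, -3.112, -0.0]
contact_force: [-5.5, 1.3, 12.0]
finger_gap: 0.03
grip_force: 30.0
```

>>> {"fn": "carry_out", "kwargs": {
  "rows": [
    [0.005,-0.001,0,0],
    [0.01,-0.003,0,0],
    [0.01,-0.003,0,0]
  ]
}}

```text
t: 6.85
ee_pos: [0.5218, 0.1375, 0.0399]
ee_rot: [-0.426, -3.111, -0.0]
contact_force: [-6.3, 1.7, 13.0]
finger_gap: 0.0299
grip_force: 30.0
```

>>> {"fn": "carry_out", "kwargs": {
  "rows": [
    [0.005,-0.001,0,0],
    [0.01,-0.003,0,0],
    [0.01,-0.003,0,0]
  ]
}}

```text
t: 7.1
ee_pos: [0.5228, 0.1372, 0.0399]
ee_rot: [-0.426, -3.111, -0.0]
contact_force: [-6.4, 1.6, 12.6]
finger_gap: 0.0297
grip_force: 30.0
```

>>> {"fn": "carry_out", "kwargs": {
  "rows": [
    [0.005,-0.001,0,0],
    [0.01,-0.003,0,0],
    [0.01,-0.003,0,0]
  ]
}}

```text
t: 7.35
ee_pos: [0.5238, 0.1369, 0.0398]
ee_rot: [-0.426, -3.111, -0.0]
contact_force: [-7.4, 2.1, 12.5]
finger_gap: 0.0294
grip_force: 30.0
```

Pressing down 12 N makes the drag ambiguous, so I relieve the height and read the force again.

>>> {"fn": "carry_out", "kwargs": {
  "rows": [
    [0,0,0.003,0],
    [0,0,0.006,0],
    [0,0,0.006,0],
    [0,0,0.006,0]
  ]
}}

```text
t: 7.68
ee_pos: [0.5246, 0.1368, 0.04]
ee_rot: [-0.426, -3.113, 0.0]
contact_force: [0.1, -0.2, -1.2]
finger_gap: 0.0298
grip_force: 30.0
```

```bash
python3 - <<'E'
from h import *
from workcell import camera, observe
np.set_printoptions(precision=4,suppress=True)
c=camera("wrist"); s=observe(); t=s['ee_pos']; a=yawdir(s['ee_rot'])-np.pi/2; print(s['t'],t,np.degrees(a),s['contact_force'])
q=proj(c,world([t[0],t[1],a],cov(.094,.056,.035)))[2:];print(q)
u,v=q.mean(0).round().astype(int)
im=c["color"][v-60:v+60,u-80:u+80]; print(u-80,v-60)
cv2.imwrite("pics/w3.png",cv2.resize(im,None,fx=5,fy=5,interpolation=cv2.INTER_CUBIC))
E
```

```text
7.7333 [0.5246 0.1367 0.0399] -15.59784417732887 [-0.2375 -0.4667 -1.3934]
[[261.6594 203.0811]
 [381.9197 203.2392]]
242 143
```

View pics/w3.png

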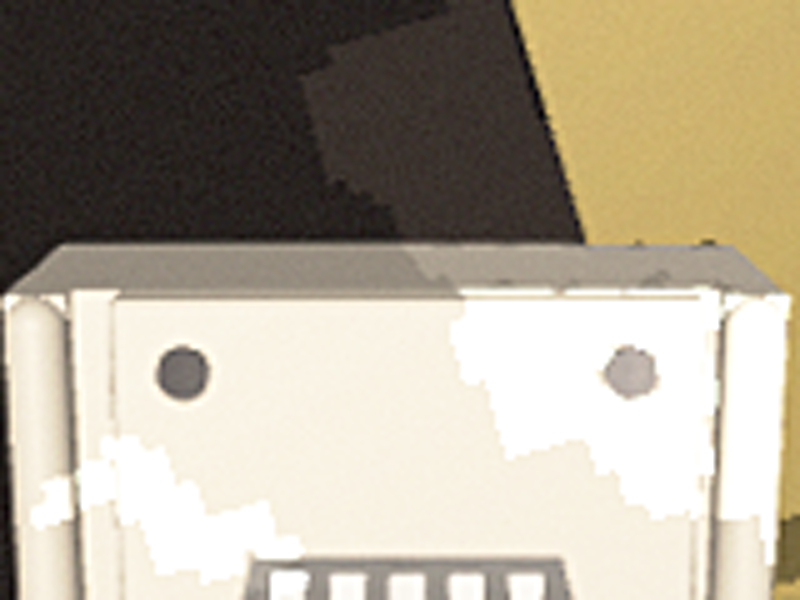

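The crop shows the cover's front edge (y≈297) level with the box front (y≈292) once plate height is allowed for, with a gap on both rails. A light push will confirm the stop.

>>> {"fn": "carry_out", "kwargs": {
  "rows": [
    [0.005,-0.001,0,0],
    [0.01,-0.003,0,0],
    [0.01,-0.003,0,0]
  ]
}}

```text
t: 7.98
ee_pos: [0.5248, 0.1366, 0.0399]
ee_rot: [-0.426, -3.111, 0.0]
contact_force: [-4.3, 3.6, 2.2]
finger_gap: 0.03
grip_force: 30.0
```

>>> {"fn": "carry_out", "kwargs": {
  "rows": [
    [0.005,-0.001,0,0],
    [0.01,-0.003,0,0],
    [0.01,-0.003,0,0]
  ]
}}

```text
t: 8.23
ee_pos: [0.5256, 0.1363, 0.0399]
ee_rot: [-0.426, -3.111, 0.0]
contact_force: [-6.2, 3.1, 3.7]
finger_gap: 0.0304
grip_force: 30.0
```

Contact at about 7 N with the cover at the predicted home, so the grey cover is against its stop. Release and head for the blue cover.

>>> {"fn": "carry_out", "kwargs": {
  "rows": [
    [0,0,0,0],
    [0,0,0,0],
    [0,0,0,0],
    [0,0,0,0]
  ],
  "claw": 0.7
}}

```text
t: 8.57
ee_pos: [0.5268, 0.1361, 0.0401]
ee_rot: [0.426, 3.112, 0.0]
contact_force: [0.4, -0.6, 0.0]
finger_gap: 0.0538
grip_force: 0.0
```

>>> {"fn": "carry_out", "kwargs": {
  "rows": [
    [0,0,0.05,0],
    [0,0,0.2,0],
    [0,0,0.45,0],
    [0,0,0.75,0],
    [0,-0.1,1.0,0],
    [0,-0.3,1.0,0],
    [0,-0.6,1.0,0],
    [0,-0.8,1.0,0]
  ]
}}

```text
t: 9.23
ee_pos: [0.5268, 0.0547, 0.141]
ee_rot: [0.425, 3.111, -0.0]
contact_force: [0.4, -0.1, -0.2]
finger_gap: 0.0636
grip_force: 0.0
```

>>> {"fn": "carry_out", "kwargs": {
  "rows": [
    [-0.03,-0.25,0,0.02],
    [-0.06,-0.5,0,0.04],
    [-0.1,-0.75,0,0.06],
    [-0.15,-1.0,0,0.08]
  ],
  "claw": 1
}}

```text
t: 9.57
ee_pos: [0.5115, -0.045, 0.1405]
ee_rot: [0.028, 3.141, -0.0]
contact_force: [1.0, 0.2, 0.3]
finger_gap: 0.0876
grip_force: 0.0
```

>>> {"fn": "carry_out", "kwargs": {
  "rows": [
    [-0.03,-0.25,0,0.02],
    [-0.06,-0.5,0,0.04],
    [-0.1,-0.75,0,0.06],
    [-0.15,-1.0,0,0.079]
  ]
}}

```text
t: 9.9
ee_pos: [0.4965, -0.1451, 0.1405]
ee_rot: [-0.361, 3.12, -0.0]
contact_force: [0.2, -0.1, 0.6]
finger_gap: 0.091
grip_force: 0.0
```

>>> {"fn": "carry_out", "kwargs": {
  "rows": [
    [-0.03,-0.25,0,0],
    [-0.06,-0.5,0,0],
    [-0.08,-0.75,0,0],
    [-0.1,-1.0,0,0]
  ]
}}

```text
t: 10.23
ee_pos: [0.4863, -0.2451, 0.1405]
ee_rot: [-0.356, 3.121, -0.0]
contact_force: [-0.1, -0.3, -0.2]
finger_gap: 0.0913
grip_force: 0.0
```

>>> {"fn": "carry_out", "kwargs": {
  "rows": [
    [-0.03,-0.25,0,0],
    [-0.06,-0.5,0,0],
    [-0.08,-0.75,0,0],
    [-0.1,-0.95,0,0],
    [-0.1,-1.0,0,0]
  ]
}}

```text
t: 10.65
ee_pos: [0.4763, -0.3469, 0.1404]
ee_rot: [-0.353, 3.121, -0.002]
contact_force: [0.2, -0.1, -0.3]
finger_gap: 0.0911
grip_force: 0.0
```

>>> {"fn": "carry_out", "kwargs": {
  "rows": [
    [0,-0.2,0,0],
    [0,-0.4,0,0],
    [0,-0.55,0,0],
    [0,-0.58,0,0],
    [0,-0.58,0,0]
  ]
}}

```text
t: 11.07
ee_pos: [0.4765, -0.4022, 0.14]
ee_rot: [-0.355, 3.121, 0.0]
contact_force: [0.0, 1.3, 0.4]
finger_gap: 0.0912
grip_force: 0.0
```

```bash
python3 - <<'E'
from h import *
from workcell import camera, observe
np.set_printoptions(precision=4,suppress=True)
c=camera("wrist"); s=observe(); print(s['t'],s['ee_pos'],np.degrees(yawdir(s['ee_rot'])),s['contact_force'],s['finger_gap'],s['joints'])
cv2.imwrite("pics/w4raw.png",c["color"])
print(proj(c,world([.4764,-.402,.2283],cov(.114,.072))))
# blue plate by colour, largest quad
h=cv2.cvtColor(c["color"],cv2.COLOR_BGR2HSV); m=cv2.inRange(h,(100,120,40),(130,255,255))
k,_=cv2.findContours(m,cv2.RETR_EXTERNAL,cv2.CHAIN_APPROX_NONE); k=max(k,key=cv2.contourArea)
r=cv2.minAreaRect(k); print(r,cv2.boxPoints(r),cv2.contourArea(k))
E
```

```text
11.1167 [ 0.4765 -0.4013  0.1399] 103.00763425039622 [ 0.7828  0.8112 -0.7606] 0.09122900409667795 [-0.7959  0.5664  1.4351  0.0002  1.1407 -2.5938]
[[364.4924 294.5877]
 [281.5905 294.6409]
 [277.2284 160.8201]
 [368.7847 160.7885]]
((324.5, 228.5), (133.0, 89.0), 90.0) [[280. 162.]
 [369. 162.]
 [369. 295.]
 [280. 295.]] 11368.0
```

The blue plate's detected quad (280–369, 162–295) matches the projection within about 1.5 px. Descend and grip.

>>> {"fn": "carry_out", "kwargs": {
  "rows": [
    [0,0,-0.2,0],
    [0,0,-0.5,0],
    [0,0,-0.8,0],
    [0,0,-1.0,0]
  ]
}}

```text
t: 11.45
ee_pos: [0.476, -0.3997, 0.0379]
ee_rot: [0.357, -3.12, -0.003]
contact_force: [-1.2, 0.1, -0.4]
finger_gap: 0.0913
grip_force: 0.0
```

>>> {"fn": "carry_out", "kwargs": {
  "rows": [
    [0,0,-0.1,0],
    [0,0,-0.2,0],
    [0,0,-0.27,0],
    [0,0,-0.305,0],
    [0,0,-0.305,0]
  ]
}}

```text
t: 11.87
ee_pos: [0.4767, -0.4018, 0.0096]
ee_rot: [-0.356, 3.121, -0.0]
contact_force: [-1.0, -0.2, -0.2]
finger_gap: 0.0909
grip_force: 0.0
```

>>> {"fn": "carry_out", "kwargs": {
  "rows": [
    [0,0,0,0],
    [0,0,0,0],
    [0,0,0,0],
    [0,0,0,0],
    [0,0,0,0],
    [0,0,0,0],
    [0,0,0,0],
    [0,0,0,0],
    [0,0,0,0],
    [0,0,0,0]
  ],
  "claw": 0
}}

```text
t: 12.7
ee_pos: [0.4766, -0.4018, 0.0095]
ee_rot: [0.356, -3.121, -0.0]
contact_force: [-1.1, 0.3, 0.2]
finger_gap: 0.0297
grip_force: 30.0
```

>>> {"fn": "carry_out", "kwargs": {
  "rows": [
    [0,0,0,0],
    [0,0,0,0],
    [0,0,0,0]
  ]
}}

```text
t: 12.95
ee_pos: [0.4766, -0.4018, 0.0095]
ee_rot: [0.356, -3.121, -0.0]
contact_force: [-0.1, -0.2, -1.3]
finger_gap: 0.0297
grip_force: 30.0
```

>>> {"fn": "carry_out", "kwargs": {
  "rows": [
    [0,0,0.1,0],
    [0,0,0.3,0],
    [0,0,0.6,0],
    [0,0.1,0.85,-0.01],
    [0,0.25,1.0,-0.03],
    [0.05,0.4,1.0,-0.05]
  ]
}}

```text
t: 13.45
ee_pos: [0.4824, -0.3628, 0.1136]
ee_rot: [-0.104, 3.136, -0.006]
contact_force: [0.4, -1.4, -0.6]
finger_gap: 0.0298
grip_force: 30.0
```

>>> {"fn": "carry_out", "kwargs": {
  "rows": [
    [0.05,0.25,0,-0.02],
    [0.1,0.5,0,-0.04],
    [0.2,0.75,0,-0.06],
    [0.25,0.95,0,-0.077]
  ]
}}

```text
t: 13.78
ee_pos: [0.5071, -0.2652, 0.1103]
ee_rot: [0.274, 3.129, -0.0]
contact_force: [0.3, 0.1, -0.2]
finger_gap: 0.0297
grip_force: 30.0
```

>>> {"fn": "carry_out", "kwargs": {
  "rows": [
    [0.1,0.25,0,0],
    [0.2,0.5,0,0],
    [0.25,0.75,0,0],
    [0.26,0.89,0,0],
    [0.26,0.89,0,0],
    [0.26,0.89,0,0],
    [0.26,0.89,0,0]
  ]
}}

```text
t: 14.37
ee_pos: [0.5326, -0.1787, 0.1098]
ee_rot: [0.269, 3.13, -0.001]
contact_force: [0.2, 0.3, -1.0]
finger_gap: 0.0294
grip_force: 30.0
```

```bash
python3 - <<'E'
from h import *
from workcell import camera, observe
np.set_printoptions(precision=4,suppress=True)
c=camera("wrist"); s=observe(); t=s['ee_pos']; a=yawdir(s['ee_rot'])-np.pi/2; print(s['t'],t,np.degrees(a),s['contact_force'],s['finger_gap'])
print("plate",proj(c,world([t[0],t[1],a],cov(.114,.072,t[2]-.0095+.005)))[2:])
q=proj(c,world([.5686,-.139,-.1735],[[-.07,.039,.036],[-.022,.039,.036],[-.07,.045,.036],[-.022,.045,.036]])); print(q)
u,v=q[0].round().astype(int); x0,y0=u-70,v-40
cv2.imwrite("pics/w5raw.png",c["color"]); print(x0,y0)
cv2.imwrite("pics/w5.png",cv2.resize(c["color"][y0:y0+120,x0:x0+130],None,fx=5,fy=5,interpolation=cv2.INTER_CUBIC))
E
```

```text
14.4167 [ 0.5325 -0.1789  0.1098] -9.876157310843004 [-0.2393 -0.0517 -0.6485] 0.029659710205834758
plate [[243.1218 181.629 ]
 [400.1782 181.9341]]
[[452.3585 193.4605]
 [445.6443 263.4749]
 [461.4124 193.5611]
 [454.2642 263.4755]]
382 153
```

View pics/w5.png

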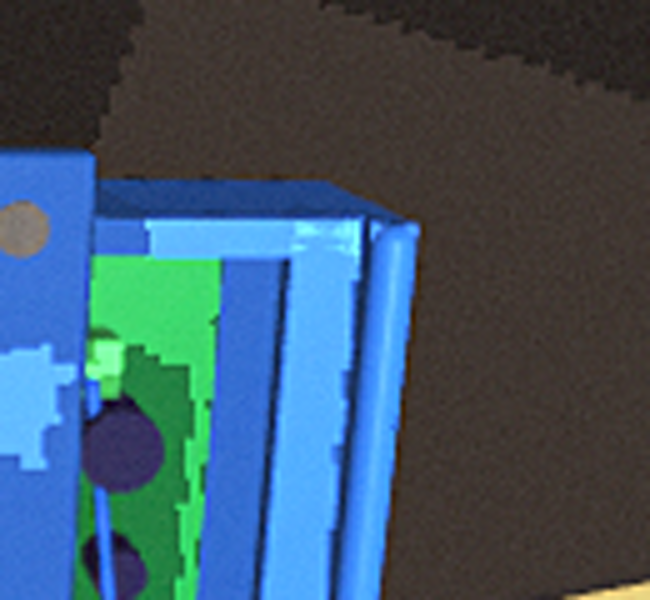

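The blue box's rail–deck corner is at (454,196.2), against (452.4,193.5) predicted. That gives a shift of about +1.5 mm in x and y, so I lay the cover with that correction.

>>> {"fn": "carry_out", "kwargs": {
  "rows": [
    [0,0.15,0,0.001],
    [0.02,0.35,0,0.001],
    [0.02,0.47,-0.05,0.001],
    [0.02,0.47,-0.25,0.001],
    [0.02,0.47,-0.45,0.001],
    [0.02,0.47,-0.54,0.001],
    [0.02,0.47,-0.57,0.001],
    [0.02,0.47,-0.59,0.001],
    [0.02,0.47,-0.61,0.001],
    [0.02,0.47,-0.61,0.001]
  ]
}}

```text
t: 15.25
ee_pos: [0.5349, -0.1311, 0.0489]
ee_rot: [0.265, 3.13, -0.0]
contact_force: [0.4, 0.1, -1.8]
finger_gap: 0.03
grip_force: 30.0
```

>>> {"fn": "carry_out", "kwargs": {
  "rows": [
    [0,0,-0.01,0],
    [0,0,-0.02,0],
    [0,0,-0.03,0],
    [0,0,-0.03,0],
    [0,0,-0.03,0]
  ]
}}

```text
t: 15.67
ee_pos: [0.5346, -0.1308, 0.0456]
ee_rot: [0.264, 3.13, -0.0]
contact_force: [-0.2, 0.4, -2.4]
finger_gap: 0.0296
grip_force: 30.0
```

>>> {"fn": "carry_out", "kwargs": {
  "rows": [
    [0.02,-0.005,0,0],
    [0.05,-0.012,0,0],
    [0.08,-0.018,0,0],
    [0.11,-0.024,0,0],
    [0.14,-0.03,0,0],
    [0.16,-0.034,0,0],
    [0.18,-0.037,0,0],
    [0.195,-0.04,0,0],
    [0.195,-0.04,0,0]
  ]
}}

```text
t: 16.42
ee_pos: [0.5544, -0.1349, 0.0455]
ee_rot: [0.264, 3.13, -0.0]
contact_force: [-0.4, 0.1, -0.7]
finger_gap: 0.0297
grip_force: 30.0
```

>>> {"fn": "carry_out", "kwargs": {
  "rows": [
    [0.005,-0.001,0,0],
    [0.01,-0.002,0,0],
    [0.01,-0.002,0,0]
  ]
}}

```text
t: 16.67
ee_pos: [0.5551, -0.135, 0.0455]
ee_rot: [-0.264, -3.13, 0.0]
contact_force: [-0.3, 0.8, -0.6]
finger_gap: 0.0295
grip_force: 30.0
```

>>> {"fn": "carry_out", "kwargs": {
  "rows": [
    [0.005,-0.001,0,0],
    [0.01,-0.002,0,0],
    [0.01,-0.002,0,0]
  ]
}}

```text
t: 16.92
ee_pos: [0.5562, -0.1353, 0.0455]
ee_rot: [0.264, 3.13, -0.0]
contact_force: [-0.1, 0.0, -0.9]
finger_gap: 0.03
grip_force: 30.0
```

>>> {"fn": "carry_out", "kwargs": {
  "rows": [
    [0.005,-0.001,0,0],
    [0.01,-0.002,0,0],
    [0.01,-0.002,0,0]
  ]
}}

```text
t: 17.17
ee_pos: [0.5572, -0.1354, 0.0455]
ee_rot: [0.264, 3.13, -0.0]
contact_force: [0.6, 0.3, -1.4]
finger_gap: 0.0301
grip_force: 30.0
```

Sliding freely with no stop yet; continue in 1 mm steps.

>>> {"fn": "carry_out", "kwargs": {
  "rows": [
    [0.005,-0.001,0,0],
    [0.01,-0.002,0,0],
    [0.01,-0.002,0,0]
  ]
}}

```text
t: 17.42
ee_pos: [0.5573, -0.1354, 0.0455]
ee_rot: [-0.264, -3.129, -0.0]
contact_force: [-4.7, 1.3, 3.1]
finger_gap: 0.0296
grip_force: 30.0
```

>>> {"fn": "carry_out", "kwargs": {
  "rows": [
    [0.005,-0.001,0,0],
    [0.01,-0.002,0,0],
    [0.01,-0.002,0,0]
  ]
}}

```text
t: 17.67
ee_pos: [0.558, -0.1355, 0.0455]
ee_rot: [-0.264, -3.128, -0.001]
contact_force: [-7.7, 0.5, 5.1]
finger_gap: 0.0302
grip_force: 30.0
```

>>> {"fn": "carry_out", "kwargs": {
  "rows": [
    [0.005,-0.001,0,0],
    [0.01,-0.002,0,0],
    [0.01,-0.002,0,0]
  ]
}}

```text
t: 17.92
ee_pos: [0.5588, -0.1357, 0.0455]
ee_rot: [-0.264, -3.128, -0.001]
contact_force: [-8.2, 1.1, 6.2]
finger_gap: 0.0298
grip_force: 30.0
```

The stop was met at x≈0.557, where home was predicted. Release, lift and retreat to look.

>>> {"fn": "carry_out", "kwargs": {
  "rows": [
    [0,0,0,0],
    [0,0,0,0],
    [0,0,0,0],
    [0,0,0,0],
    [0,0,0,0]
  ],
  "claw": 0.7
}}

```text
t: 18.33
ee_pos: [0.5603, -0.1361, 0.0455]
ee_rot: [0.264, 3.13, -0.0]
contact_force: [-0.8, -0.5, 0.5]
finger_gap: 0.0602
grip_force: 0.0
```

>>> {"fn": "carry_out", "kwargs": {
  "rows": [
    [0,0,0.05,0],
    [0,0,0.2,0],
    [0,0,0.45,0],
    [0,0,0.75,0],
    [0,0,1.0,0]
  ]
}}

```text
t: 18.75
ee_pos: [0.5601, -0.136, 0.1474]
ee_rot: [0.264, 3.13, -0.0]
contact_force: [0.7, -0.3, 0.4]
finger_gap: 0.0636
grip_force: 0.0
```

>>> {"fn": "carry_out", "kwargs": {
  "rows": [
    [-0.25,0,0.1,0],
    [-0.5,0,0.25,0],
    [-0.75,0,0.4,0],
    [-1.0,0,0.5,0]
  ]
}}

```text
t: 19.08
ee_pos: [0.4593, -0.136, 0.197]
ee_rot: [0.264, 3.129, -0.001]
contact_force: [0.0, -1.0, 0.9]
finger_gap: 0.0637
grip_force: 0.0
```

>>> {"fn": "carry_out", "kwargs": {
  "rows": [
    [-0.25,0,0,0],
    [-0.5,0,0,0],
    [-0.75,0,0,0],
    [-0.8,0,0,0],
    [-0.8,0,0,0],
    [-0.8,0,0,0]
  ]
}}

```text
t: 19.58
ee_pos: [0.3809, -0.1364, 0.196]
ee_rot: [0.265, 3.129, -0.001]
contact_force: [0.7, -0.9, 0.3]
finger_gap: 0.0639
grip_force: 0.0
```

```bash
python3 - <<'E'
from workcell import camera, observe
import cv2, numpy as np
s=observe(); print(s['t'],s['ee_pos'],s['contact_force'],s['finger_gap'])
c=camera("top")["color"]; d=camera("side")["color"]
A=cv2.resize(c[205:295,240:430],None,fx=4,fy=4,interpolation=cv2.INTER_CUBIC)[:, :760]
B=cv2.resize(d[190:350,220:440],None,fx=1.5,fy=1.5,interpolation=cv2.INTER_CUBIC)
o=np.zeros((600,760,3),np.uint8); o[:360]=A; o[360:600,:330]=B
cv2.imwrite("pics/fin.png",o)
E
```

```text
19.5833 [ 0.38087755 -0.13637777  0.19600528] [ 0.67776393 -0.90980748  0.28595287] 0.0638814278140538
```

View pics/fin.png

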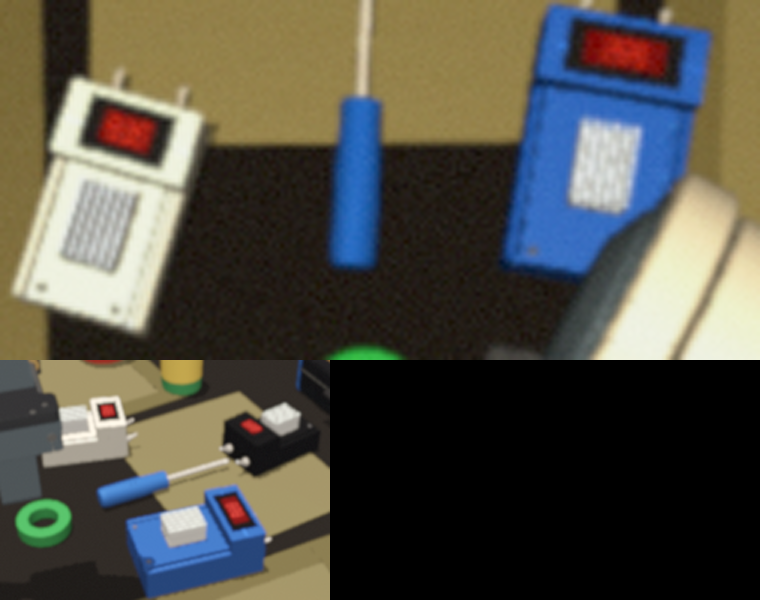

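The final view shows both covers flat between the rails and under their displays. The heat sinks are at about (100,225) and (605,165), the front edges are flush, and the neighbouring objects shown are undisturbed. Hand in.

```bash
python3 -c "
from workcell import sign_off
print(sign_off())"
```

```text
the job is handed in; nothing more can be done
None
```

I slid both covers home against their stops on their own boxes and handed the job in at about 20 s; the final pictures show them flat and flush, but the hand-in returned no verdict.

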